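Index a carving turntable to its fourth station and clamp it

ROBOT

A 6-joint arm with a two-finger parallel gripper is mounted at the origin on a cart in front of the work surface, level with it; the furniture and walls round the work are solid. World frame = base frame: x ahead of the robot, y to its left, z up, the work surface at z = 0. Lengths are in m, angles in rad, forces in N, time in s.
With the tool pointing down it reaches from about 0.35 to 0.8 m from the base axis. Payload 7.3 kg.
Tool frame: the origin (TCP) lies between the finger pads; the fingertips stand 19 mm ahead of it and the grasp point (between the pads) is the TCP; z points along the fingers, y is the line along which they close (so a half turn about z gives the same grasp; the last joint's range is limited). The gripper opens to 85 mm and grips with 20 to 120 N. Pads are 22 mm wide; open, the fingers measure 114 mm over their backs; the gripper's body (76 mm by 85 mm) begins 54 mm behind the grasp point. The pads swing forward as they close: fully open they stand 13 mm farther back than shut.
Start: joints at [1.191, 0.342, 1.524, -0, 1.275, -0.146], TCP at [0.122, 0.511, 0.25] pointing down, gripper open.
Joint ranges: [-2.53, 2.53], [-0.77, 2.02], [0.04, 2.7], [-1, 4.14], [0.28, 2.66], [-3.11, 3.11]. Speed limits (rad/s): [2.57, 2.57, 3.14, 3.14, 3.14, 3.14].

INTERFACE

Orientations are given as a rotation vector (axis times angle).
In Python, from bench import * gives the robot as it stands.
- The arm moves only by the shell command python3 -m crank FILE [OPENING] [FORCE], which reads ROWS from the file FILE. ROWS is one flat JSON list of numbers that holds 1 to 5 rows one after another, with no inner brackets; each row has 6 numbers: dx, dy, dz in fractions of the full range, 1 being 0.75 m, then a rotation vector rx, ry, rz in a scale on which 1.0 is pi rad; each row shifts and turns the commanded pose from where the row before left it, along the tool's axes as they then stand; what a row does not reach is not made up. A row lasts 1/12 s, in which the tool goes at most 0.0417 m and 0.125 rad, less where a joint would pass 70% of its speed; a pose out of reach is approached as far as the arm can. OPENING is the opening from 0.0 (shut) to 1.0 (fully open), set as the command begins (- or left out keeps the last). The fingers move at their own pace and stop on an object; FORCE is the grip in N (left out, the last holds). Time passes only in rows, so rows that do not move let the fingers close. It prints the time, the measured TCP pose, the force, the opening and the grip force at its end. Input that does not fit is refused with a message, and nothing moves.
- read_state(): the state, without advancing time (a new reading comes with each control period).
- grab_frame(name): name is "scene" or "top"; returns the picture (420x560x3 uint8, red, green, blue); there is no depth.
- camera_info(name): a dict with "mtx" (3x3 intrinsics, pixels), "R" (3x3) and "t" (3): a world point X has camera coordinates R X + t. Camera axes: x right, y down, z forward; pixel columns grow to the right and rows downward; lengths in m; the calibration is good to about 2 mm. A picture is of the moment at which its call begins. camera_info takes no time and is no camera call.
- hand_in(): hands the job in; it is judged then, once.
The state is a dict: "clock": time; "q": joint angles; "joint_vel": joint speeds; "effort": joint torques, N m; "tool_pos": TCP position; "ee_rot": TCP orientation; "ft_force": force on the tool from outside, world axes, zero at the start; "wrist_torque": the same for the moment, N m; "finger_gap": opening from 0.0 (shut) to 1.0 (fully open); "gripper_force": force on a finger pad.
Only numpy, scipy, OpenCV 4.12 (cv2) and the standard library are available. Lean on these libraries where they do the work, as an engineer would, in place of code of your own. Each camera call takes 0.05 s, during which the arm holds its last target. There are 200 camera calls.

TASK

Turn the carving turntable on to its fourth station: push its upright lever grip gently round until the brass pointer on the ring stands on the long scale mark with four dots (the fourth of the five long marks, counting counterclockwise). Then press the cam clamp's handle fully down, so that the table is locked on that mark. Only push and press: grip and lift nothing, let the rosette ride round in its place, and leave the tools and tin lying around where they are.

Things in the scene. Friction and masses are not known exactly. Their poses are not given: they have to be found in the camera images.
- turntable: Round turntable screwed to the bench: grey base disc 292 mm across (324 over its lugs), scale plate on top at z = 19 mm, on it a turning steel ring (189 mm across, top z = 34 mm) and plywood faceplate (146 mm across, top z = 50 mm). Origin on its axis at bench level, z up. A below = angle in deg, counterclockwise from above, from its own -x axis, which roughly faces the robot.
- ring (a joint): Ring angle, rad, 0 to 2.094, growing counterclockwise from above. The pointer stands at A = -60 deg + this angle: 0 = one-dot mark, 0.524 two, 1.047 three, 1.571 four, 2.094 five dots. The lever is 45 deg behind the pointer, at A = -105 deg + this angle. The ring stays where it is left; about 3 N at the grip turns it while the clamp is open; closed, the clamp holds it against about 15 N.
- lever_grip: Upright black grip of the lever, 20 mm diameter, 51 mm high (z = 40 to 91 mm), revolving freely on its post 126 mm from the turntable's axis. Origin at the centre of its lower end, z up (x and y turn with the sleeve). Under it are the post's foot (18 mm diameter) and the lever's rod, down to z = 20 mm.
- pointer_tip (a point): Tip of the brass pointer on the ring, 110 mm from the turntable's axis, 36 mm above the bench; a black line on the pointer leads to it.
- four_dot_mark (a point): Inner end of the four-dot long mark, on the scale plate 110 mm from the axis at A = +30 deg. The scale has short marks every 10 deg and five long marks at A = -60, -30, 0, +30, +60 deg with one to five black dots outside them (counterclockwise order).
- clamp (a joint): Cam clamp lever at A = +105 deg, rad: 0 = open, handle rising outward at 48 deg; grows as it is pressed down to 0.86 = closed, handle level. Hinge level, along a tangent, 87 mm from the axis, z = 65 mm, between cheeks 31 mm wide that reach out to 117 mm, 73 mm high. From 0.21 on it presses a brass shoe on the ring; takes under 5 N, goes over centre at 0.80, then stays down.
- clamp_handle (a point): Point on the upper face of the clamp handle, 60 mm out along it from the hinge. The black grip, 18 mm wide, 11 mm thick, runs from 33 to 81 mm from the hinge, straight outward from the turntable's axis. Closed, this point is about 147 mm from the axis and 69 mm above the bench.
- carved_rosette: Carved limewood rosette, 99 mm across, 25 mm high, sitting loose on the middle of the faceplate between three small wooden stop blocks (tops 59 mm above the bench); it rides round with it. Origin at the centre of its underside, z = 50 mm.
- gouge_a: Carving gouge with a long wooden handle, 45x244x27 mm, lying to the right of the turntable. Leave it where it is.
- gouge_b: Carving gouge with a wooden handle, 57x242x27 mm, lying to the right of the first one. Leave it where it is.
- pencil: Flat carpenter's pencil, 163x16x7 mm, lying behind the turntable on the left. Leave it where it is.
- bench_brush: Flat bench brush, 192x37x14 mm, lying in front of the turntable on the right. Leave it where it is.
- wax_tin: Round flat tin, 70 mm across, 28 mm high, left of the turntable. Leave it where it is.

How it is judged:
On the way, in this order (a step that is already met when the one before it is completed fails the run):
1. the pointer stands on the four-dot mark, at rest, with the clamp still open (value of joint ring between 1.519 and 1.623 rad and velocity of joint ring between -0.05 and 0.05 rad/s and value of joint clamp below 0.25 rad), for 0.3 s.
2. the clamp is pressed down with the pointer still on the mark (value of joint ring between 1.519 and 1.623 rad and value of joint clamp above 0.7 rad), for 0.2 s.
At the end, for the whole second after the job is handed in: The pointer is within 3 deg (6 mm at its tip) of the four-dot mark, the clamp handle is down (over 0.70 rad of its 0.86), and the rosette sits flat in its place on the faceplate, within 8 mm of the middle (all of step 2 and horizontal distance between carved_rosette and turntable below 0.008 m and z of carved_rosette in the frame of turntable between 0.044 and 0.057 m); the robot touches nothing.
It fails at once if the lever grip is squeezed or struck with over 30 N (contact force between the fingers and lever_grip above 30 N).
It fails at once if the rosette is lifted or knocked out of its place (z of carved_rosette in the frame of turntable above 0.062 m or horizontal distance between carved_rosette and turntable above 0.015 m).
It fails at once if a tool or tin lying around is moved by over 15 mm (distance of any of gouge_a, gouge_b, pencil, bench_brush, wax_tin from where it was at the start of the episode above 0.015 m).
It also fails if it takes over 58 s, if anything falls off the work surface, if the arm or the gripper's body presses on something with over 40 N, if the wrist force passes 120 N, or if a joint passes its speed limit or range.

## Working session

There is one attempt and no reset: what is moved stays moved. The work goes in short steps, Python scripts to look and compute and a shell command to move; the robot and the scene stay as the last step left them, time stands still between calls to the robot, and variables do not carry over. Pictures are saved under pics/ and viewed, at most 10 in all, crops included, and the job is handed in when it is done.

```bash
mkdir -p pics; python3 - <<'E'
from bench import *
import cv2
for n in("scene","top"):
    f=grab_frame(n); cv2.imwrite(f"pics/{n}0.png",f[:,:,::-1])
    c=camera_info(n); print(n,c["mtx"].round(1).tolist(),c["R"].round(4).tolist(),c["t"].round(4).tolist())
s=read_state(); print(s)
E
```

```text
scene [[454.3, 0.0, 272.5], [0.0, 454.3, 216.7], [0.0, 0.0, 1.0]] [[0.8776, -0.4791, -0.0145], [-0.2286, -0.3917, -0.8912], [0.4213, 0.7855, -0.4533]] [-0.5576, 0.1889, 0.9409]
top [[397.6, 0.0, 284.4], [0.0, 397.6, 208.5], [0.0, 0.0, 1.0]] [[-0.0111, -0.9999, -0.0049], [-0.9709, 0.0119, -0.239], [0.239, 0.0021, -0.971]] [-0.1198, 0.5991, 0.885]
{'clock': 0.1, 'q': array([ 1.19097971e+00,  3.42652987e-01,  1.52490217e+00,  2.52036773e-05,
        1.27542564e+00, -1.45957124e-01]), 'joint_vel': array([-0.00010164, -0.00149839, -0.00220995,  0.00227263, -0.00039291,
       -0.00048881]), 'effort': array([ 1.71027201e-03, -4.34442508e+01, -2.46495974e+01, -2.33010196e-04,
        4.64083845e-03, -2.12044159e-05]), 'tool_pos': array([0.12148634, 0.51041227, 0.24970222]), 'ee_rot': array([-3.66475697e-01, -3.11975686e+00,  2.09548430e-03]), 'ft_force': array([ 0.57270171, -0.14014799, -0.71051329]), 'wrist_torque': array([ 0.00965974, -0.00022943, -0.03936208]), 'gripper_force': 0.0, 'finger_gap': 0.9927999725887778}
```

View pics/top0.png

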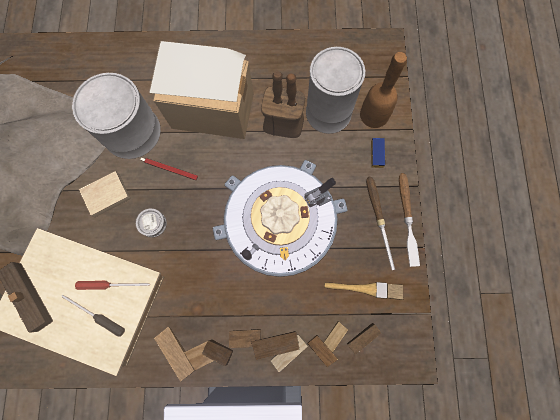

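View pics/scene0.png

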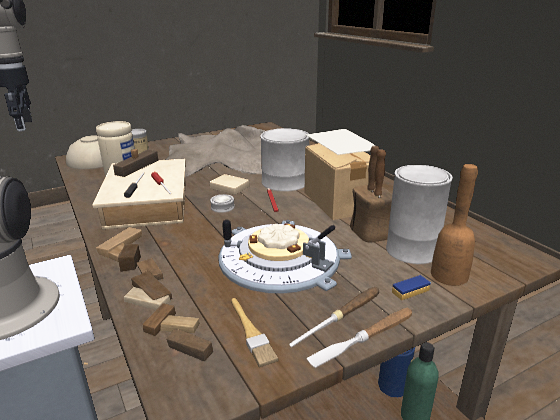

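```bash
python3 - <<'E'
import cv2
f=cv2.imread("pics/top0.png")[150:290,205:355]
cv2.imwrite("pics/c0.png",cv2.resize(f,None,fx=4.2,fy=4.2,interpolation=cv2.INTER_CUBIC))
E
```

```text
(no output)
```

View pics/c0.png

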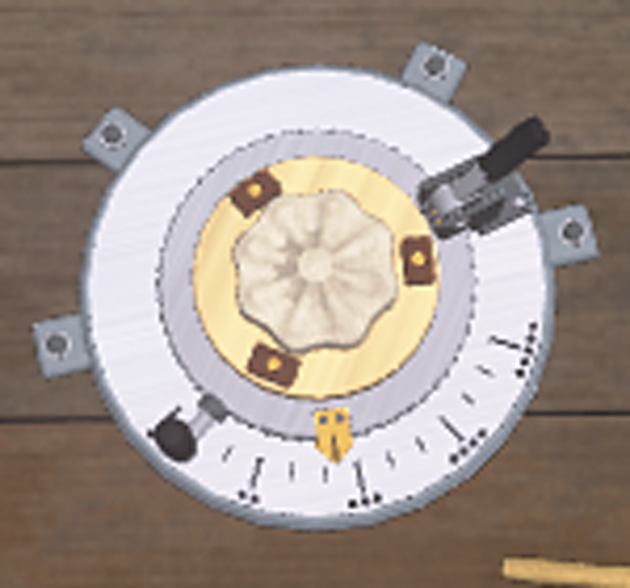

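The crop shows the pointer tip at about (336,462), just short of the three-dot mark's inner end (358,463). The four-dot inner end is at (447,418), five at (497,340), two at (261,460). The grip is lower left at about (172,438) and the clamp upper right.

```bash
cat > h.py <<'E'
import numpy as np, cv2
from bench import *
from scipy.optimize import least_squares
def proj(P,n="top"):
    c=camera_info(n); X=np.atleast_2d(P)@c["R"].T+c["t"]; u=X@c["mtx"].T; return u[:,:2]/u[:,2:]
def unproj(uv,z,n="top"):
    c=camera_info(n); C=-c["R"].T@c["t"]; d=c["R"].T@np.linalg.solve(c["mtx"],[uv[0],uv[1],1]); return C+d*(z-C[2])/d[2]
def pol(T,A,r,z):  # T=(x,y,yaw); A deg
    a=np.radians(A)+T[2]+np.pi; return np.array([T[0]+r*np.cos(a),T[1]+r*np.sin(a),z])
def crop(p,o=(205,150),s=4.2): return (np.array(p)+.5)/s-.5+o
E
python3 - <<'E'
from h import *
M={60:(497,340),30:(447,418),0:(358,463),-30:(261,460)}
uv=np.array([crop(p) for p in M.values()])
f=lambda T:(proj([pol(T,A,.110,.019) for A in M])-uv).ravel()
r=least_squares(f,[.5,0,0]);T=r.x;print("T",T,"res",r.fun.round(2))
c=camera_info("top");print("cam",-c["R"].T@c["t"])
P=unproj(crop((336,462)),.036);print("pointer",P,"r",np.hypot(*(P-[*T[:2],0])[:2]))
a=np.degrees(np.arctan2(P[1]-T[1],P[0]-T[0])-T[2]-np.pi)%360;print("A",a, "q",np.radians((a+60)%360))
q=np.radians((a+60)%360)
g=cv2.imread("pics/top0.png");s=4.2
g=cv2.resize(g[150:290,205:355],None,fx=s,fy=s,interpolation=cv2.INTER_CUBIC)
def dr(P,col):
    for p in proj(P): cv2.circle(g,tuple(int(v) for v in ((p-[205,150]+.5)*s-.5)),2,col,-1)
dr([pol(T,A,.146,.015) for A in range(0,360,4)],(0,0,255))
dr([pol(T,A,.0945,.034) for A in range(0,360,4)],(0,255,0))
dr([pol(T,A,.073,.050) for A in range(0,360,4)],(255,0,0))
L=np.degrees(q)-105
dr([pol(T,L,.126,z) for z in (.04,.065,.091)],(0,255,255))
dr([pol(T,105,.087,.065),pol(T,105,.127,.110),pol(T,105,.141,.126)],(255,0,255))
dr([pol(T,A,.11,.019) for A in (-60,-30,0,30,60)],(0,0,255))
print("lever A",L,pol(T,L,.126,.04),"target",pol(T,-15,.126,.04),"handle open/closed",pol(T,105,.087+.06*np.cos(.838),.065+.06*np.sin(.838)),pol(T,105,.147,.069))
cv2.imwrite("pics/o0.png",g)
E
```

```text
T [ 0.58765973 -0.1177402   0.19937323] res [-0.31 -0.05 -0.45  0.34  0.35  0.09  0.41 -0.36]
cam [ 0.36882066 -0.12878021  1.00196388]
pointer [ 0.47887977 -0.12581101  0.036     ] r 0.10907894907260103
A 352.81997510676126 q 0.9218824764344274
lever A -52.18002489323874 [ 0.49221628 -0.03548118  0.04      ] target [ 0.46190516 -0.10987962  0.04      ] handle open/closed [ 0.64423553 -0.23159541  0.1095984 ] [ 0.65307452 -0.2493833   0.069     ]
```

View pics/o0.png

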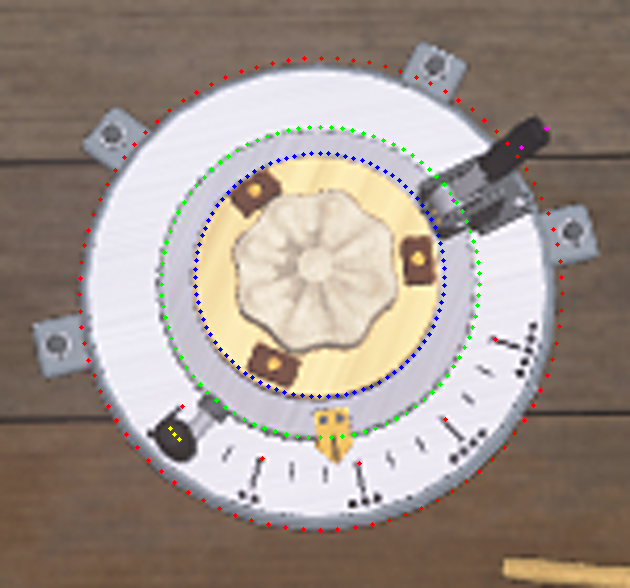

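The fit is consistent: the base, ring and faceplate circles line up to about 2 mm and the grip and clamp handle fall on the model. The centre is near (0.586, -0.117), yaw 0.20, ring about 0.92 rad. Next I move with shut fingers to the +y side of the grip.

Units first: shifts go in shares of 0.75 m and turns go in shares of pi rad. So -0.024 m is -0.032, -0.02 m is -0.0267.

```bash
R='';
echo '[-0.032, -0.0267, 0, 0, 0, 0, -0.032, -0.0267, 0, 0, 0, 0, -0.032, -0.0267, 0, 0, 0, 0, -0.032, -0.0267, 0, 0, 0, 0, -0.032, -0.0267, 0, 0, 0, 0]' > m.json && python3 -m crank m.json 0 20 &&
echo '[-0.032, -0.0267, 0, 0, 0, 0, -0.032, -0.0267, 0, 0, 0, 0, -0.032, -0.0267, 0, 0, 0, 0, -0.032, -0.0267, 0, 0, 0, 0, -0.032, -0.0267, 0, 0, 0, 0]' > m.json && python3 -m crank m.json &&
echo '[-0.032, -0.0267, 0, 0, 0, 0, -0.032, -0.0267, 0, 0, 0, 0, -0.032, -0.0267, 0, 0, 0, 0, -0.032, -0.0267, 0, 0, 0, 0, -0.032, -0.0267, 0, 0, 0, 0]' > m.json && python3 -m crank m.json &&
echo '[-0.032, -0.024, 0, 0, 0, 0, -0.032, -0.024, 0, 0, 0, 0, -0.032, -0.024, 0, 0, 0, 0, -0.032, -0.024, 0, 0, 0, 0, 0, 0, 0, 0, 0, 0]' > m.json && python3 -m crank m.json
cat >> h.py <<'E'
from scipy.spatial.transform import Rotation as Rn
def to_tool(target):
    s=read_state(); R=Rn.from_rotvec(s["ee_rot"]).as_matrix(); return R.T@(np.array(target)-s["tool_pos"])
E
python3 -c "
from h import *
print(to_tool([.5025,.0137,.072]).round(4)); print(Rn.from_rotvec(read_state()['ee_rot']).as_matrix().round(3))"
```

```text
clock: 0.52
tool_pos: [0.2155, 0.3843, 0.25]
ee_rot: [-0.365, -3.12, 0.001]
ft_force: [0.3, -0.1, -0.4]
finger_gap: 0.3
gripper_force: 0.0
clock: 0.93
tool_pos: [0.3092, 0.2592, 0.2502]
ee_rot: [-0.366, -3.12, 0.0]
ft_force: [0.6, 0.8, -0.6]
finger_gap: 0.003
gripper_force: 0.0
clock: 1.35
tool_pos: [0.4028, 0.134, 0.2501]
ee_rot: [-0.367, -3.12, -0.0]
ft_force: [1.7, 1.0, 0.1]
finger_gap: -0.003
gripper_force: 0.0
clock: 1.77
tool_pos: [0.4817, 0.0396, 0.2498]
ee_rot: [0.372, 3.118, -0.002]
ft_force: [-0.3, -0.5, -0.4]
finger_gap: -0.005
gripper_force: 0.0
[-0.0261 -0.0201  0.1778]
[[-0.972  0.235  0.001]
 [ 0.235  0.972 -0.001]
 [-0.001 -0.001 -1.   ]]
```

To row units: 0.035 m is 0.0467, 0.03 m is 0.04.

```bash

echo '[-0.0173, -0.0093, 0.0267, 0, 0, 0, -0.0173, -0.0093, 0.0467, 0, 0, 0, 0, 0, 0.0467, 0, 0, 0, 0, 0, 0.0467, 0, 0, 0, 0, 0, 0.04, 0, 0, 0]' > m.json && python3 -m crank m.json &&
echo '[0, 0, 0.02, 0, 0, 0, 0, 0, 0.0107, 0, 0, 0, 0, 0, 0, 0, 0, 0]' > m.json && python3 -m crank m.json
python3 - <<'E'
from h import *
print(to_tool([.5025,.0137,.072]).round(4))
a=grab_frame("top")[150:290,205:355,::-1];b=grab_frame("scene")[170:310,180:330,::-1]
cv2.imwrite("pics/c1.png",np.hstack([cv2.resize(i,(400,373),interpolation=cv2.INTER_CUBIC) for i in(a,b)]))
E
```

```text
clock: 2.18
tool_pos: [0.4999, 0.0239, 0.0931]
ee_rot: [-0.367, -3.118, -0.0]
ft_force: [1.1, -0.4, 0.6]
finger_gap: 0.0
gripper_force: 0.0
clock: 2.43
tool_pos: [0.4998, 0.024, 0.0707]
ee_rot: [-0.366, -3.116, -0.0]
ft_force: [-1.0, -0.3, 0.7]
finger_gap: 0.0
gripper_force: 0.0
[-0.005  -0.0094 -0.0013]
```

View pics/c1.png

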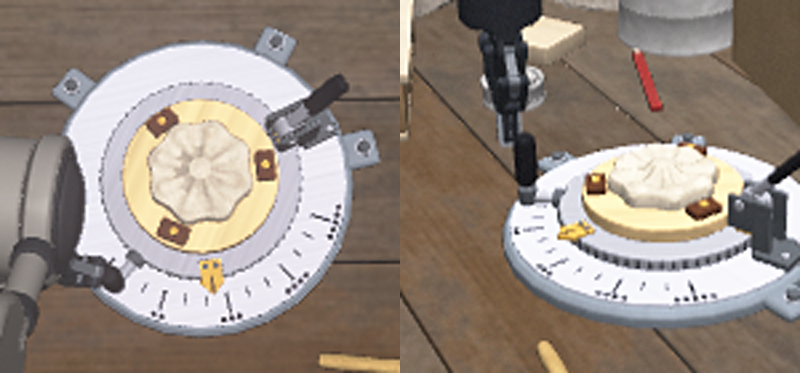

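The shut fingertips stand beside the grip, on its left at about grip mid-height, with nothing touched. I approach slowly and watch the force.

To row units: -0.006 m is -0.008, -0.005 m is -0.0067.

```bash

echo '[-0.0067, -0.008, 0, 0, 0, 0, 0, -0.008, 0, 0, 0, 0, 0, -0.0067, 0, 0, 0, 0, 0, -0.004, 0, 0, 0, 0, 0, -0.004, 0, 0, 0, 0]' > m.json && python3 -m crank m.json | grep -E 'pos|force' &&
echo '[0, -0.004, 0, 0, 0, 0, 0, -0.004, 0, 0, 0, 0, 0, 0, 0, 0, 0, 0]' > m.json && python3 -m crank m.json | grep -E 'pos|force' 
python3 - <<'E'
from h import *
a=grab_frame("top")[200:290,225:345,::-1]
cv2.imwrite("pics/c2.png",cv2.resize(a,None,fx=5,fy=5,interpolation=cv2.INTER_CUBIC))
E
```

```text
tool_pos: [0.5006, -0.0006, 0.0727]
ft_force: [-0.1, -0.2, -1.1]
gripper_force: 0.0
tool_pos: [0.4991, -0.0063, 0.0723]
ft_force: [-0.2, 0.3, -0.2]
gripper_force: 0.0
```

View pics/c2.png

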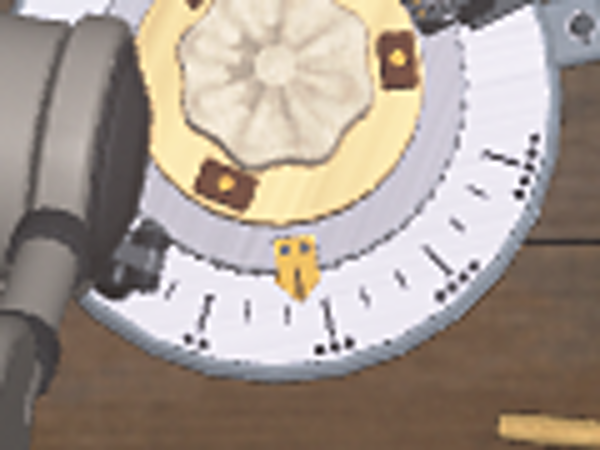

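Still no contact; the pointer tip is unmoved at crop (300,300), that is full (285,260). I add a brass-pointer angle tracker and begin the push along the arc.

To row units: -0.003 m is -0.004, 0.001 m is 0.0013.

```bash
cat >> h.py <<'E'
T=np.array([.5865,-.117,.2]) 
def ptr(img):  # rgb -> angle A (deg) of the brass blob, its radius and pixel
    h=cv2.cvtColor(img,cv2.COLOR_RGB2HSV); m=cv2.inRange(h,(15,140,150),(28,255,255))
    m[:200]=0; m[278:]=0; m[:,:225]=0; m[:,345:]=0
    n,l,s,c=cv2.connectedComponentsWithStats(m); c=c[1:][np.argmax(s[1:,4])]; P=unproj(c,.036)
    return (np.degrees(np.arctan2(P[1]-T[1],P[0]-T[0])-T[2])%360-180).round(2),np.hypot(*(P[:2]-T[:2])).round(4),c.round(1),s[1:,4].max()
E
echo '[0, -0.004, 0, 0, 0, 0, 0, -0.004, 0, 0, 0, 0, 0, -0.004, 0, 0, 0, 0, 0.0013, -0.004, 0, 0, 0, 0, 0.0013, -0.004, 0, 0, 0, 0]' > m.json && python3 -m crank m.json | grep -E 'pos|force' 
echo '[0.0013, -0.004, 0, 0, 0, 0, 0.002, -0.004, 0, 0, 0, 0, 0.002, -0.004, 0, 0, 0, 0]' > m.json && python3 -m crank m.json | grep -E 'pos|force' 
python3 - <<'E'
from h import *
print(ptr(cv2.imread("pics/top0.png")[:,:,::-1].copy()),ptr(grab_frame("top")))
E
```

```text
tool_pos: [0.4936, -0.0198, 0.0722]
ft_force: [-0.7, 3.2, 1.4]
gripper_force: 1.6
tool_pos: [0.4877, -0.028, 0.0723]
ft_force: [1.4, 2.8, -0.6]
gripper_force: 1.4
(np.float64(-7.52), np.float64(0.0913), array([283.5, 252.8]), np.int32(56)) (np.float64(1.92), np.float64(0.0908), array([289.5, 251.6]), np.int32(57))
```

To row units: -0.0044 m is -0.0059, -0.0043 m is -0.0057.

```bash

echo '[0.0017, -0.0057, 0, 0, 0, 0, 0.0016, -0.0057, 0, 0, 0, 0, 0.0013, -0.0057, 0, 0, 0, 0, 0.0011, -0.0059, 0, 0, 0, 0, 0.0009, -0.0059, 0, 0, 0, 0]' > m.json && python3 -m crank m.json | grep -E 'pos|force' 
echo '[0.0007, -0.0059, 0, 0, 0, 0, 0.0004, -0.0059, 0, 0, 0, 0, 0.0001, -0.006, 0, 0, 0, 0, 0, -0.006, 0, 0, 0, 0, -0.0003, -0.006, 0, 0, 0, 0]' > m.json && python3 -m crank m.json | grep -E 'pos|force' 
python3 -c "
from h import *
print(ptr(grab_frame('top')))"
```

```text
tool_pos: [0.4776, -0.0481, 0.0723]
ft_force: [-0.1, 2.7, 0.6]
gripper_force: 1.5
tool_pos: [0.472, -0.0697, 0.0723]
ft_force: [-0.0, 3.2, 0.4]
gripper_force: 1.5
(np.float64(22.36), np.float64(0.0906), array([301.5, 246.2]), np.int32(54))
```

To row units: -0.004 m is -0.0053, -0.003 m is -0.004.

```bash

echo '[-0.0004, -0.0053, 0, 0, 0, 0, -0.0005, -0.0053, 0, 0, 0, 0, -0.0007, -0.004, 0, 0, 0, 0, -0.0004, -0.0027, 0, 0, 0, 0, 0, 0, 0, 0, 0, 0]' > m.json && python3 -m crank m.json | grep -E 'pos|force' 
python3 - <<'E'
from h import *
f=grab_frame("top"); print(ptr(f))
cv2.imwrite("pics/c3.png",cv2.resize(f[215:285,255:350,::-1],None,fx=8,fy=8,interpolation=cv2.INTER_CUBIC))
E
```

```text
tool_pos: [0.4706, -0.0828, 0.0723]
ft_force: [0.4, -0.3, -0.3]
gripper_force: 0.2
(np.float64(29.15), np.float64(0.0932), array([305.6, 244.3]), np.int32(44))
```

View pics/c3.png

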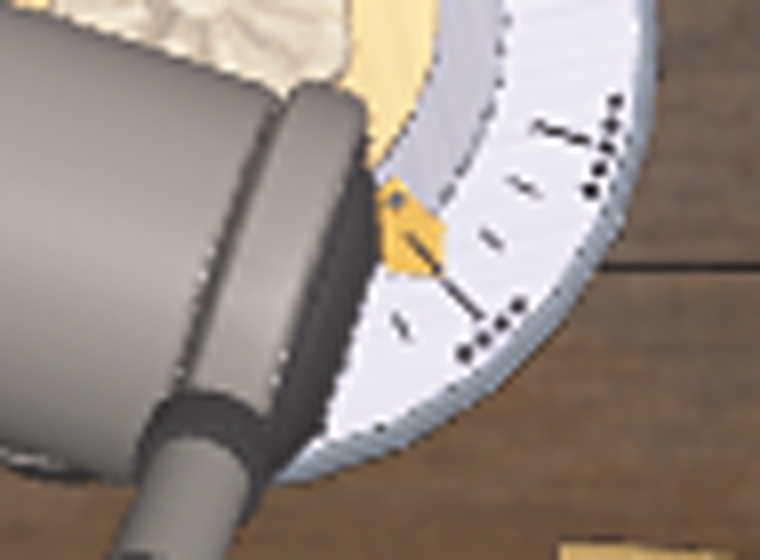

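The pointer's black line runs (407,235)-(437,270) and the four-dot mark (445,278)-(483,318), nearly in line. I check this numerically for parallax.

```bash
python3 - <<'E'
from h import *
o=(255,215)
for n,p,z in(("line in",(407,235),.036),("line out",(438,271),.036),("mark out",(483,318),.019),("mark mid",(462,297),.019),("5 in",(537,126),.019),("5 out",(590,143),.019)):
    P=unproj(crop(p,o,8),z); print(n,(np.degrees(np.arctan2(P[1]-T[1],P[0]-T[0])-T[2])%360-180).round(2),np.hypot(*(P[:2]-T[:2])).round(4))
for q in (28,29,30,31,32): print(q,((proj([pol(T,q,.11,.036),pol(T,30,.11,.019),pol(T,30,.13,.019)])-o+.5)*8-.5).round(0).tolist())
E
```

```text
line in 29.27 0.0922
line out 29.09 0.1067
mark out 30.47 0.1256
mark mid 30.32 0.1165
5 in 60.55 0.1079
5 out 60.43 0.1253
28 [[440.0, 284.0], [446.0, 283.0], [490.0, 331.0]]
29 [[445.0, 279.0], [446.0, 283.0], [490.0, 331.0]]
30 [[449.0, 275.0], [446.0, 283.0], [490.0, 331.0]]
31 [[454.0, 271.0], [446.0, 283.0], [490.0, 331.0]]
32 [[458.0, 267.0], [446.0, 283.0], [490.0, 331.0]]
```

Short by about 1.2°, so one more gentle 2.5 mm, then back off and recheck with the view clear.

To row units: 0.015 m is 0.02, 0.005 m is 0.0067.

```bash

echo '[-0.0004, -0.002, 0, 0, 0, 0, -0.0003, -0.0013, 0, 0, 0, 0, 0, 0, 0, 0, 0, 0, 0, 0.0067, 0, 0, 0, 0, 0, 0.02, 0, 0, 0, 0]' > m.json && python3 -m crank m.json | grep -E 'pos|force' 
echo '[0, 0.04, 0, 0, 0, 0, 0, 0.0267, -0.0267, 0, 0, 0, 0, 0, -0.0533, 0, 0, 0, 0, 0, -0.0533, 0, 0, 0, 0, 0, -0.04, 0, 0, 0]' > m.json && python3 -m crank m.json | grep -E 'pos|force' 
echo '[0, 0.04, 0, 0, 0, 0, 0, 0.04, 0, 0, 0, 0, 0, 0, 0, 0, 0, 0, 0, 0, 0, 0, 0, 0]' > m.json && python3 -m crank m.json | grep -E 'pos|force' 
python3 - <<'E'
from h import *
f=grab_frame("top"); print(ptr(f), ptr(cv2.imread("pics/top0.png")[:,:,::-1].copy()))
cv2.imwrite("pics/c4.png",cv2.resize(f[215:285,255:350,::-1],None,fx=8,fy=8,interpolation=cv2.INTER_CUBIC))
E
```

```text
tool_pos: [0.4753, -0.0663, 0.0723]
ft_force: [0.7, -0.6, 1.3]
gripper_force: 0.0
tool_pos: [0.4872, -0.0161, 0.2052]
ft_force: [1.6, 0.6, -0.5]
gripper_force: 0.0
tool_pos: [0.5006, 0.0429, 0.2024]
ft_force: [-0.3, 1.0, 0.2]
gripper_force: 0.0
(np.float64(29.29), np.float64(0.0909), array([305.1, 243.5]), np.int32(61)) (np.float64(-7.52), np.float64(0.0913), array([283.5, 252.8]), np.int32(56))
```

View pics/c4.png

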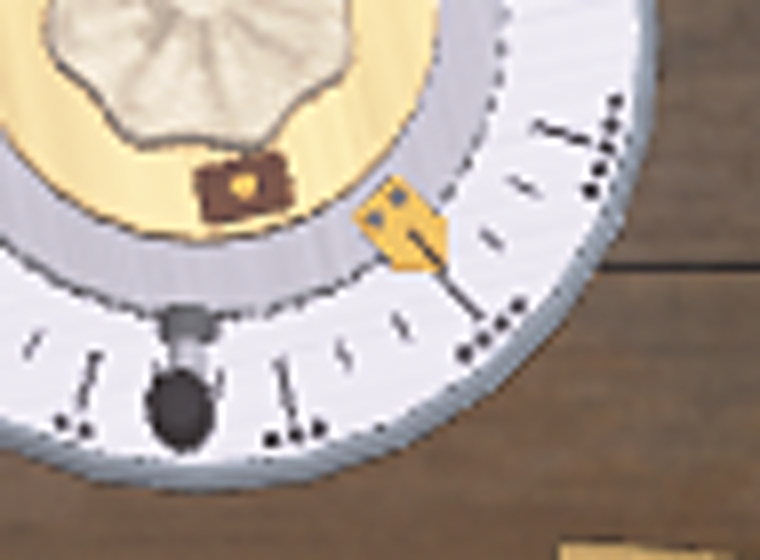

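The unobstructed view shows the pointer line (412,233)-(440,267) running straight into the four-dot mark, A about 30.0, with the lever and rosette fine. The ring is at rest and the clamp still open, so next I go above the clamp handle.

```bash
python3 -c "
from h import *
p=pol(T,105,.144,.175); print(p, to_tool(p).round(4))"
```

```text
[ 0.6506606  -0.24591632  0.175     ] [-0.2125 -0.2456  0.0272]
```

To row units: -0.0245 m is -0.0327, -0.021 m is -0.028.

```bash

echo '[-0.028, -0.0327, 0, 0, 0, 0, -0.028, -0.0327, 0, 0, 0, 0, -0.028, -0.0327, 0, 0, 0, 0, -0.028, -0.0327, 0, 0, 0, 0, -0.028, -0.0327, 0, 0, 0, 0]' > m.json && python3 -m crank m.json | grep -E 'pos|force' 
echo '[-0.028, -0.0327, 0, 0, 0, 0, -0.028, -0.0327, 0, 0, 0, 0, -0.028, -0.0327, 0, 0, 0, 0, -0.028, -0.0327, 0, 0, 0, 0, -0.028, -0.0327, 0, 0, 0, 0]' > m.json && python3 -m crank m.json | grep -E 'pos|force' 
echo '[0, 0, 0.02, 0, 0, 0, 0, 0, 0.0133, 0, 0, 0, 0, 0, 0, 0, 0, 0]' > m.json && python3 -m crank m.json | grep -E 'pos|force' 
python3 - <<'E'
from h import *
p=pol(T,105,.144,.175); print(to_tool(p).round(4))
a=grab_frame("top"); print(ptr(a)); a=a[150:290,225:375,::-1];b=grab_frame("scene")[170:310,220:370,::-1]
cv2.imwrite("pics/c5.png",np.hstack([cv2.resize(i,(400,373),interpolation=cv2.INTER_CUBIC) for i in(a,b)]))
E
```

```text
tool_pos: [0.5743, -0.1044, 0.2019]
ft_force: [0.2, 0.6, -0.5]
gripper_force: 0.0
tool_pos: [0.6477, -0.2481, 0.2016]
ft_force: [1.0, -0.2, 0.5]
gripper_force: 0.0
tool_pos: [0.646, -0.2455, 0.1733]
ft_force: [-0.2, -0.1, -0.2]
gripper_force: 0.0
[-0.0047  0.0007 -0.0017]
(np.float64(-123.92), np.float64(0.066), array([256.2, 206.8]), np.int32(6))
```

View pics/c5.png

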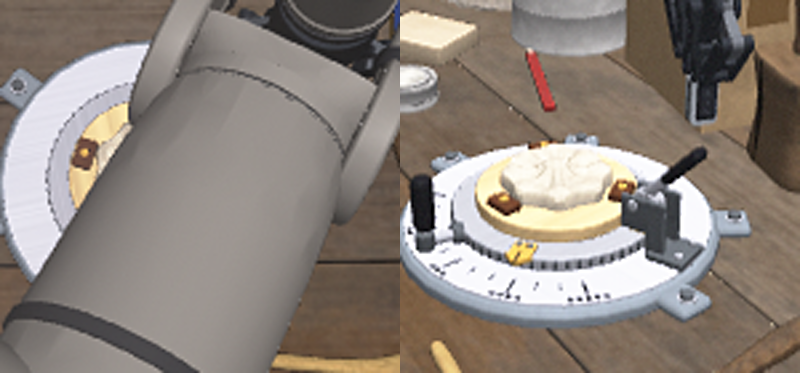

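Right half: the fingertips at (702,120) hover just above the end of the raised handle at (700,155), and nothing else is near. I correct 4.5 mm in x and press down slowly.

To row units: 0.006 m is 0.008, -0.0045 m is -0.006.

```bash

echo '[-0.006, 0, 0.0067, 0, 0, 0, 0, 0, 0.008, 0, 0, 0, 0, 0, 0.008, 0, 0, 0, 0, 0, 0.0067, 0, 0, 0, 0, 0, 0.0067, 0, 0, 0]' > m.json && python3 -m crank m.json | grep -E 'pos|force' 
echo '[0, 0, 0.0067, 0, 0, 0, 0, 0, 0.0067, 0, 0, 0, 0, 0, 0.0067, 0, 0, 0, 0, 0, 0.0067, 0, 0, 0, 0, 0, 0.0067, 0, 0, 0]' > m.json && python3 -m crank m.json | grep -E 'pos|force' 
echo '[0, 0, 0.0067, 0, 0, 0, 0, 0, 0.0067, 0, 0, 0, 0, 0, 0.0067, 0, 0, 0, 0, 0, 0.0067, 0, 0, 0]' > m.json && python3 -m crank m.json | grep -E 'pos|force' 
```

```text
tool_pos: [0.6523, -0.246, 0.1496]
ft_force: [-0.4, 0.7, -0.8]
gripper_force: 0.0
tool_pos: [0.6577, -0.2549, 0.1328]
ft_force: [8.6, -24.8, 24.0]
gripper_force: 17.5
tool_pos: [0.6548, -0.2492, 0.1089]
ft_force: [1.0, -1.6, 7.7]
gripper_force: 3.7
```

To row units: 0.003 m is 0.004, 0.002 m is 0.0027.

```bash

echo '[0, 0, 0.004, 0, 0, 0, 0, 0, 0.004, 0, 0, 0, 0, 0, 0.004, 0, 0, 0, 0, 0, 0.0027, 0, 0, 0, 0, 0, 0, 0, 0, 0]' > m.json && python3 -m crank m.json | grep -E 'pos|force' 
echo '[0, 0, 0.0027, 0, 0, 0, 0, 0, 0.0027, 0, 0, 0, 0, 0, 0, 0, 0, 0]' > m.json && python3 -m crank m.json | grep -E 'pos|force' 
```

```text
tool_pos: [0.6543, -0.2485, 0.0965]
ft_force: [2.5, -2.5, 7.5]
gripper_force: 3.0
tool_pos: [0.6543, -0.2485, 0.0925]
ft_force: [1.9, -3.6, 6.8]
gripper_force: 3.0
```

To row units: 0.002 m is 0.0027, 0.001 m is 0.0013.

```bash

echo '[0, 0, 0.0027, 0, 0, 0, 0, 0, 0.0013, 0, 0, 0, 0, 0, 0, 0, 0, 0]' > m.json && python3 -m crank m.json | grep -E 'pos|force' 
echo '[0, 0, 0.0013, 0, 0, 0, 0, 0, 0.0013, 0, 0, 0, 0, 0, 0, 0, 0, 0]' > m.json && python3 -m crank m.json | grep -E 'pos|force' 
```

```text
tool_pos: [0.6544, -0.2486, 0.0899]
ft_force: [1.3, -4.4, 8.8]
gripper_force: 3.8
tool_pos: [0.6545, -0.2486, 0.0883]
ft_force: [1.3, -4.5, 10.2]
gripper_force: 5.1
```

To row units: 0.001 m is 0.0013.

```bash

echo '[0, 0, 0.0013, 0, 0, 0, 0, 0, 0.0013, 0, 0, 0, 0, 0, 0, 0, 0, 0]' > m.json && python3 -m crank m.json | grep -E 'pos|force' 
echo '[0, 0, 0.0013, 0, 0, 0, 0, 0, 0.0013, 0, 0, 0, 0, 0, 0, 0, 0, 0]' > m.json && python3 -m crank m.json | grep -E 'pos|force' 
```

```text
tool_pos: [0.6547, -0.2486, 0.0878]
ft_force: [-2.3, -3.7, 17.2]
gripper_force: 8.4
tool_pos: [0.6548, -0.2486, 0.0872]
ft_force: [-3.6, -2.5, 23.6]
gripper_force: 11.8
```

The handle is against its stop (force rising, z steady). I retreat upward and away, then look.

To row units: -0.035 m is -0.0467, -0.03 m is -0.04.

```bash

echo '[0, 0, -0.0053, 0, 0, 0, 0, 0, -0.02, 0, 0, 0, 0, 0, -0.04, 0, 0, 0, 0, 0, -0.0467, 0, 0, 0, 0, 0, -0.0467, 0, 0, 0]' > m.json && python3 -m crank m.json | grep -E 'pos|force' 
echo '[0.0267, 0.04, 0, 0, 0, 0, 0.0267, 0.04, 0, 0, 0, 0, 0.0267, 0.04, 0, 0, 0, 0, 0.0267, 0.04, 0, 0, 0, 0, 0.0267, 0.04, 0, 0, 0, 0]' > m.json && python3 -m crank m.json | grep -E 'pos|force' 
echo '[0.0267, 0.04, 0, 0, 0, 0, 0.0267, 0.04, 0, 0, 0, 0, 0.0267, 0.04, 0, 0, 0, 0, 0.0267, 0.04, 0, 0, 0, 0, 0.0267, 0.04, 0, 0, 0, 0]' > m.json && python3 -m crank m.json | grep -E 'pos|force' 
echo '[0, 0.04, 0, 0, 0, 0, 0, 0.04, 0, 0, 0, 0, 0, 0, 0, 0, 0, 0, 0, 0, 0, 0, 0, 0]' > m.json && python3 -m crank m.json | grep -E 'pos|force' 
python3 - <<'E'
from h import *
a=grab_frame("top"); print(ptr(a)); a=a[150:290,215:365,::-1];b=grab_frame("scene")[170:310,220:370,::-1]
cv2.imwrite("pics/c6.png",np.hstack([cv2.resize(i,(400,373),interpolation=cv2.INTER_CUBIC) for i in(a,b)]))
E
```

```text
tool_pos: [0.652, -0.2461, 0.2007]
ft_force: [1.1, -0.4, -0.7]
gripper_force: 0.0
tool_pos: [0.589, -0.0759, 0.2002]
ft_force: [0.7, 0.7, -0.6]
gripper_force: 0.0
tool_pos: [0.5265, 0.0933, 0.2003]
ft_force: [0.5, 0.4, -0.1]
gripper_force: 0.0
tool_pos: [0.5411, 0.1515, 0.2001]
ft_force: [-0.1, -0.8, 0.0]
gripper_force: 0.0
(np.float64(29.29), np.float64(0.0907), array([305. , 243.4]), np.int32(60))
```

View pics/c6.png

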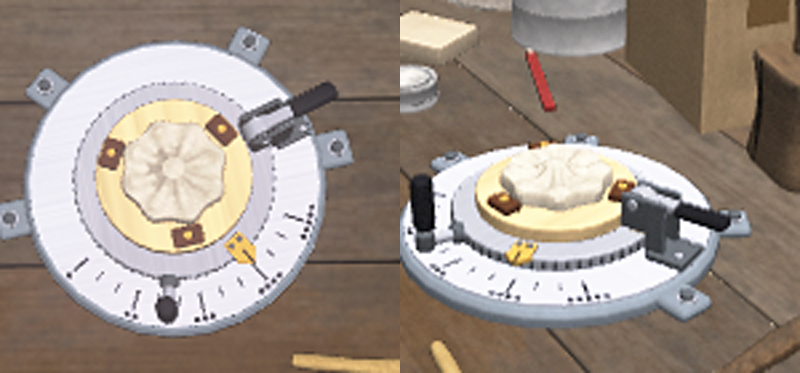

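The handle is level and down (scene half, (705,215)). The pointer is still on the four-dot mark, at left-half (258,263), and the rosette is centred.

```bash
python3 -c "
from bench import *
print(hand_in())"
```

```text
the job is handed in; nothing more can be done
None
```

The turntable is on its fourth station: the pointer stands on the four-dot mark to within about 1° by the last camera picture, the clamp handle is fully down, the rosette is still centred, and the job is handed in (hand-in returned no verdict).

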